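Unlatch a bracket with the square key and hold it up level

ROBOT

A 6-joint arm with a two-finger parallel gripper is mounted at the origin on the work surface. World frame = base frame: x ahead of the robot, y to its left, z up, the work surface at z = 0. Lengths are in m, angles in rad, forces in N, time in s.
With the tool pointing down it reaches from about 0.35 to 0.775 m from the base axis. Payload 5.5 kg.
Tool frame: the origin (TCP) lies midway between the tips of the shut fingers; the grasp point (between the pads) lies 19 mm behind it; z points along the fingers, y is the line along which they close (so a half turn about z gives the same grasp; the last joint's range is limited). The gripper opens to 85 mm and grips with 20 to 120 N. Pads are 22 mm wide; open, the fingers measure 114 mm over their backs; the gripper's body (76 mm by 85 mm) begins 54 mm behind the grasp point. The pads swing forward as they close: fully open they stand 13 mm farther back than shut.
Start: joints at [-1.315, 0.313, 0.046, 1.304, 0, 1.431], TCP at [0.222, -0.531, 0.197] pointing down, gripper open.
Joint ranges: [-2.76, 2.76], [-0.86, 1.69], [-1.03, 1.26], [-2.2, 2.34], [-1.47, 1.5], [-3.14, 3.14]. Speed limits (rad/s): [2.57, 2.57, 3.14, 3.14, 3.14, 3.14].

INTERFACE

Orientations are given as a unit quaternion [w, x, y, z].
In Python, from workcell import telemetry, imaging, env gives the robot as it stands. The module is installed in compiled form; this text tells all that it offers.
- The arm moves only by the tool step_arm, never from a script. Its argument "moves" is a list of rows, each a list of 3 entries, a list of its own where there are three numbers: the shift along the tool's x, y, z in mm, then the turn, a rotation vector about the tool's x, y, z in rad, then the finger opening in mm, from 0 to 85.4. A call has 1 to 8 rows; each row is the pose to reach, as a shift and turn from the pose commanded when the call began, along the tool's axes at that moment; what a row does not reach only later rows make up. A row lasts 1/12 s, in which the tool goes at most 41.7 mm and 7.16 degrees, less where a joint would pass 70% of its speed; a pose out of reach is approached as far as the arm can. A call with a gripper value outside its range is refused whole. The fingers move at their own pace and stop on an object; "grip_force" is the grip in N (left out, the last holds). Time passes only in rows, so rows that repeat a pose let the fingers close. It gives the time, the measured TCP pose, the force, the opening and the grip force at its end, in the units of the state.
- telemetry.get_state(): the state, without advancing time (a new reading comes with each control period).
- imaging.read_camera(name): name is "scene" or "top" or "wrist"; returns the picture (420x560x3 uint8, red, green, blue); there is no depth.
- imaging.camera_params(name): a dict with "camera_matrix" (3x3 intrinsics, pixels), "D" ([k1, k2, p1, p2, k3] as OpenCV has them; the pictures are not rectified), "pose" (4x4, takes a point from camera to world coordinates). Camera axes: x right, y up, looking along -z (the intrinsics and any distortion apply to the point x, -y, -z); pixel columns grow to the right and rows downward; lengths in m; the calibration is good to about 2 mm. A picture is of the moment at which its call begins: read the wrist's pose just before it. camera_params takes no time and is no camera call; for the wrist camera it gives the pose at the moment of the call.
- env.hand_in(): hands the job in; it is judged then, once.
The state is a dict: "clock": time; "joint_pos": joint angles; "qvel": joint speeds; "tau": joint torques, N m; "tcp_pos": TCP position; "orientation": TCP orientation; "wrist_force": force on the tool from outside, world axes, zero at the start; "ft_torque": the same for the moment, N m; "finger_gap": finger opening in m; "grip_force": force on a finger pad.
Only numpy, scipy, OpenCV 4.12 (cv2) and the standard library are available. Lean on these libraries where they do the work, as an engineer would, in place of code of your own. Each camera call takes 0.05 s, during which the arm holds its last target. There are 200 camera calls.

TASK

A latch bar on a captive knob holds the metal bracket down on its fixture. Take the T-handle square key from its block, push it fully down into the knob's square recess, turn the knob with it a quarter turn anticlockwise (seen from above) to swing the bar off the bracket, and leave the key standing in the knob. Then lift the bracket about 10 cm straight up off the fixture and finish while holding it there in the gripper, level and still; leave the tin, the spray can and the spanner alone.

Things in the scene. Friction and masses are not known exactly. Their poses are not given: they have to be found in the camera images.
- key_bar (a point): centre of the cross bar of the steel T-handle key (0.18 kg), the place to grip: 80 mm long (along its x), 14 mm thick (y), 16 mm high. The key stands upright, tip down, in the holder block; z up along it. Below the bar: 30 mm of round shank, 14 mm thick, then a collar 30 mm across and 8 mm thick, which rests on the block and later on the knob's top, then the square drive
- key_tip (a point): tip of the key's square drive, on its axis, 68 mm below the centre of the cross bar, same axes. The drive is 16 mm square, sides parallel to x and y, 22 mm long from the collar; its last 6 mm taper to a 10 mm square
- recess (a point): centre of the mouth of the square recess in the flat top of the round steel knob (48 mm across), 98 mm above the bench. Recess 18.5 mm square, sides along this point's x and y, 24 mm deep; z up. The point turns with the knob; its -y points along the latch bar (16 mm wide, reaching 50 mm from the axis). Fully in, the key's tip is 22 mm below this point; the key has about 0.17 rad of play each way
- latch (a joint): turn of the knob and its latch bar, rad, grows anticlockwise seen from above: near 0 (up to 0.15 at the start) the bar lies over the end of the bracket, above 1.1 it is well clear, stop at 1.5; stiff (0.08 N m of friction) and stays where it is left
- fixture: fixed grey steel base plate, 100 (x) by 297 (y) by 12 mm, with two saddles 75 mm either side of the origin along y that carry the bracket 42 mm above the bench, low cheeks beside them (62 mm outside width, up to 54 mm high), and the knob's post 140 mm along +y. Origin on the bench below the middle of the seated bracket; z up
- bracket_mid (a point): centre, half-way up, of the loose aluminium bracket, an upside-down U channel 220 mm long (y), 46 mm wide (x), 32 mm high with bolt holes; also its point of balance along its length. Seated it is 58 mm above the bench, parallel to the fixture, z up. Grip it across x at the middle, between the saddles: the base plate's top is 46 mm below the centre there. Mass 0.3 to 0.55 kg
- holder: fixed dark wooden block for the key, 80 x 80 x 40 mm, square hole 18.5 mm wide and 30 mm deep in the middle of its top; origin at its underside's centre, z up; its axes are those of the key as it stands there. It and the tin may change places
- tin: bystander: white tin, 68 mm diameter, 70 mm tall, origin at its underside's centre
- spray: bystander: white and green spray can, 60 mm diameter, 150 mm tall, origin at its underside's centre
- spanner: bystander: steel spanner 200 mm long lying on the bench beyond the fixture, origin at its underside
Not all that is in view belongs to the job. Of the things that look like the part that bears key_bar, the larger one is meant. Of the things that look like the part that bears bracket_mid, the smaller one is meant.

How it is judged:
By the outcome, as a careful person would: the job done as asked, in the order asked, and still so for the second after the job is handed in, while the arm keeps its last pose, push and grip.
It also fails if it takes over 67 s, if anything falls off the work surface, if the arm or the gripper's body presses on something with over 40 N, if the wrist force passes 120 N, or if a joint passes its speed limit or range.

## Working session

There is one attempt and no reset: what is moved stays moved. The work goes in short steps, Python scripts to look and compute and a tool call to move; the robot and the scene stay as the last step left them, time stands still between calls to the robot, and variables do not carry over. Pictures are saved under pics/ and viewed, at most 10 in all, crops included, and the job is handed in when it is done.

Besides the shell and the picture viewer there is one more tool, called by a JSON object that holds its "method" and its "body". step_arm: Moves the arm, as the interface text tells. Its arguments: {"type":"object","properties":{"moves":{"type":"array"},"grip_force":{"type":"number"}},"required":["moves"]}

```bash
mkdir -p pics; cat > h.py <<'E'
import numpy as np, cv2
from workcell import telemetry, imaging, env
from scipy.spatial.transform import Rotation as R
def shot(n,save=None):
    p=imaging.camera_params(n); im=imaging.read_camera(n)
    if save: cv2.imwrite('pics/'+save,im[:,:,::-1])
    return im,p
def ray(p,uv):
    K=np.array(p['camera_matrix']);D=np.array(p['D'],float);T=np.array(p['pose'])
    q=cv2.undistortPoints(np.array(uv,float).reshape(-1,1,2),K,D).reshape(-1,2)
    d=np.c_[q[:,0],-q[:,1],-np.ones(len(q))]@T[:3,:3].T
    return T[:3,3],d
def plane(p,uv,z):
    o,d=ray(p,uv); return o+d*((z-o[2])/d[:,2])[:,None]
def proj(p,X):
    K=np.array(p['camera_matrix']);D=np.array(p['D'],float);T=np.array(p['pose'])
    c=(np.atleast_2d(X)-T[:3,3])@T[:3,:3]; c=c*[1,-1,-1]
    return cv2.projectPoints(c.reshape(-1,1,3),np.zeros(3),np.zeros(3),K,D)[0].reshape(-1,2)
def st():
    s=telemetry.get_state(); 
    return s
E
python3 - <<'E'
from h import *
np.set_printoptions(precision=4,suppress=True)
a,p=shot('top','top0.png');b,q=shot('scene','scene0.png')
for x in(p,q): print(np.array(x['pose']),x['camera_matrix'],x['D'])
s=st();print(s)
E
```

```text
[[ 0.0139  0.9981 -0.06    0.429 ]
 [-0.9999  0.0144  0.0077  0.085 ]
 [ 0.0085  0.0599  0.9982  1.2768]
 [ 0.      0.      0.      1.    ]] [[432.6465   0.     279.0412]
 [  0.     432.6465 206.7127]
 [  0.       0.       1.    ]] [-0.1016  0.      0.      0.      0.    ]
[[ 0.0903 -0.8582  0.5053  0.9696]
 [ 0.9959  0.0817 -0.0391  0.0196]
 [-0.0077  0.5067  0.8621  0.8776]
 [ 0.      0.      0.      1.    ]] [[437.8685   0.     279.4993]
 [  0.     437.8685 204.2561]
 [  0.       0.       1.    ]] [0.0009 0.     0.     0.     0.    ]
{'clock': 0.1, 'joint_pos': array([-1.3146,  0.3139,  0.0451,  1.3036,  0.    ,  1.4312]), 'qvel': array([-0.0017, -0.001 ,  0.0022,  0.002 , -0.0003, -0.0003]), 'tau': array([  0.003 , -48.1721,  29.9247,   0.0126,  -0.0001,  -0.    ]), 'tcp_pos': array([ 0.2215, -0.53  ,  0.1964]), 'orientation': array([-0.0008,  0.9805,  0.1966, -0.    ]), 'wrist_force': array([-0.0405, -0.5523,  0.1414]), 'ft_torque': array([-0.0061,  0.0093,  0.0069]), 'grip_force': 0.0, 'finger_gap': 0.08529731539284903}
```

View pics/top0.png

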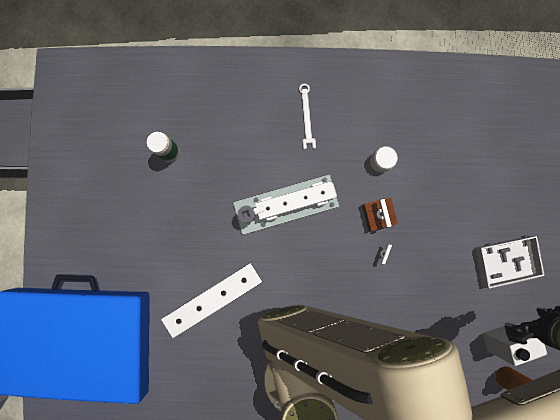

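View pics/scene0.png

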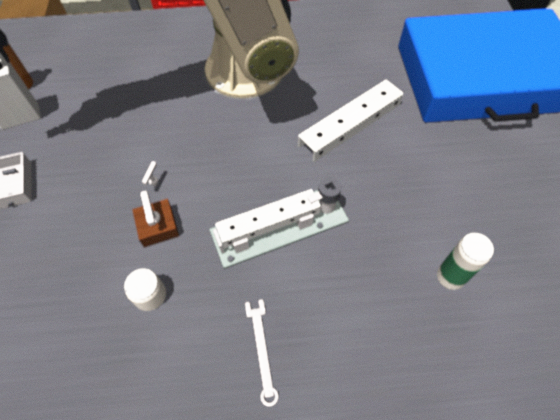

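The top view shows the fixture at about (286,204), with its knob at (247,214) and the seated bracket at (295,200). The holder and key are at (380,214), and the smaller decoy key is at (383,255). The larger decoy bracket is at (212,300). The scene view agrees: key at (150,210), knob at (329,190).

```bash
python3 - <<'E'
from h import *
np.set_printoptions(precision=4,suppress=True)
im={n:shot(n) for n in('top','scene')}
def blob(n,box,thr=190):
    a,p=im[n];x0,y0,x1,y1=box
    m=np.zeros(a.shape[:2],np.uint8);m[y0:y1,x0:x1]=(a[y0:y1,x0:x1].min(2)>thr)
    c=max(cv2.findContours(m,cv2.RETR_EXTERNAL,cv2.CHAIN_APPROX_NONE)[0],key=cv2.contourArea)
    return c.reshape(-1,2).astype(np.float32),p
def rep(name,n,box,z,thr=190):
    c,p=blob(n,box,thr);X=plane(p,c,z)[:,:2]*1000
    r=cv2.minAreaRect(X.astype(np.float32));b=cv2.boxPoints(r);e=b[1]-b[0];f=b[2]-b[1]
    l=e if np.hypot(*e)>np.hypot(*f) else f
    print(name,n,np.array(r[0]),np.array(r[1]),'long axis deg',np.degrees(np.arctan2(l[1],l[0]))%180)
rep('bar','top',(370,192,402,232),.094);rep('bar','scene',(138,188,160,226),.094,170)
rep('brk','top',(235,175,340,230),.074,200);rep('brk','scene',(210,188,325,248),.074,200)
for n,uv in(('top',(247,214)),('scene',(329,190))): print('knob',plane(im[n][1],[uv],.098))
a,p=im['top'];h=cv2.cvtColor(a,cv2.COLOR_RGB2HSV)
for n,box in(('top',(355,190,405,240)),('scene',(125,190,185,250))):
    a,p=im[n];x0,y0,x1,y1=box;s=a[y0:y1,x0:x1].astype(int);m=((s[...,0]-s[...,2])>35).astype(np.uint8)
    ys,xs=np.nonzero(m);X=plane(p,np.c_[xs+x0,ys+y0],.04)[:,:2]*1000
    r=cv2.minAreaRect(X.astype(np.float32));print('holder',n,r)
print(np.array(imaging.camera_params('wrist')['pose']),imaging.camera_params('wrist')['camera_matrix'],imaging.camera_params('wrist')['D'])
E
```

```text
bar top [ 488.0373 -218.2451] [77.5318 11.5736] long axis deg 14.280622
bar scene [ 489.0034 -220.078 ] [82.7978 17.0125] long axis deg 16.87835
brk top [524.0699  34.134 ] [ 52.7449 233.3172] long axis deg 107.12408
brk scene [520.8623  28.6722] [ 55.084  245.6794] long axis deg 109.10558
knob [[0.4787 0.1629 0.098 ]]
knob [[0.4879 0.1618 0.098 ]]
holder top ((487.41534423828125, -217.98907470703125), (80.33016204833984, 81.06526947021484), 14.716880798339844)
holder scene ((495.9273986816406, -217.28713989257812), (98.27201080322266, 81.78181457519531), 14.84689712524414)
[[ 0.3861  0.8755  0.2907  0.2968]
 [-0.9224  0.3669  0.1205 -0.499 ]
 [-0.0012 -0.3146  0.9492  0.3737]
 [ 0.      0.      0.      1.    ]] [[330.6251   0.     280.4253]
 [  0.     330.6251 211.0763]
 [  0.       0.       1.    ]] [-0.0399  0.      0.      0.      0.    ]
```

```bash
cat >> h.py <<'E'
np.set_printoptions(precision=4,suppress=True)
def goto(x,y,z,yawdeg):
    s=st();q=s['orientation'];Rt=R.from_quat([q[1],q[2],q[3],q[0]])
    d=Rt.inv().apply(np.array([x,y,z])-s['tcp_pos'])*1000
    g=R.from_euler('z',yawdeg,degrees=True)*R.from_euler('x',180,degrees=True)
    print('t',s['clock'],'tcp',s['tcp_pos'],'yaw',np.degrees(np.arctan2(*Rt.as_matrix()[[1,0],0])),'shift',d,'rot',(Rt.inv()*g).as_rotvec(),'F',s['wrist_force'],'gap',s['finger_gap'])
E
python3 -c "
from h import *
goto(.488,-.218,.2,14.7)"
```

```text
t 0.2 tcp [ 0.2216 -0.5302  0.1966] yaw 22.67818199736925 shift [ 366.1883 -185.39     -3.0957] rot [-0.0011 -0.0001  0.1392] F [-0.8723  0.1198  0.7056] gap 0.08523208156246048
```

{"method": "step_arm", "body": {"moves": [[[18, -9, -1], [0, 0, 0.03], 85], [[50, -25, -2], [0, 0, 0.06], 85], [[85, -43, -3], [0, 0, 0.09], 85], [[120, -61, -3], [0, 0, 0.12], 85], [[155, -79, -3], [0, 0, 0.139], 85], [[190, -97, -3], [0, 0, 0.139], 85], [[225, -114, -3], [0, 0, 0.139], 85], [[260, -132, -3], [0, 0, 0.139], 85]]}}

```text
clock: 0.87
tcp_pos: [0.4116, -0.307, 0.2002]
orientation: [0.0, 0.992, 0.128, 0.0]
wrist_force: [0.1, -0.5, 0.7]
finger_gap: 0.0847
grip_force: 0.0
```

```bash
python3 -c "
from h import *
goto(.488,-.218,.2,14.7)"
```

```text
t 0.8667 tcp [ 0.4116 -0.307   0.2002] yaw 14.692966764278728 shift [ 96.501  -66.6775   0.1964] rot [ 0.0003 -0.0001 -0.0001] F [ 0.1425 -0.5451  0.7136] gap 0.08470837366676787
```

{"method": "step_arm", "body": {"moves": [[[33, -23, 0], [0, 0, 0], 85], [[62, -43, 0], [0, 0, 0], 85], [[85, -58, 0], [0, 0, 0], 85], [[96, -66, 0], [0, 0, 0], 85], [[96, -66, 0], [0, 0, 0], 85], [[96, -66, 0], [0, 0, 0], 85]]}}

```text
clock: 1.37
tcp_pos: [0.4869, -0.2197, 0.1999]
orientation: [-0.0, 0.992, 0.129, -0.0]
wrist_force: [-0.6, 0.4, -0.8]
finger_gap: 0.0852
grip_force: 0.0
```

```bash
python3 -c "
from h import *
shot('wrist','w1.png');goto(.488,-.218,.2,14.7)"
```

```text
t 1.4167 tcp [ 0.4865 -0.2204  0.2   ] yaw 14.747804636308587 shift [ 2.0318 -1.9165  0.0046] rot [0.     0.0007 0.0008] F [-0.0582  0.2824  0.6879] gap 0.0849816352834977
```

View pics/w1.png

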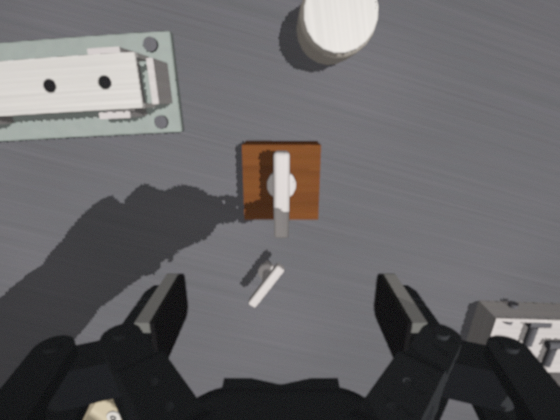

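The wrist view shows the holder at (281,180) and the key's cross bar from (282,152) to (281,237). The lower part of the bar is in shadow. The small decoy key lies at (267,287).

```bash
python3 - <<'E'
from h import *
a,p=shot('wrist')
X=plane(p,[(282,152),(281,237)],.094);print(X,np.linalg.norm(X[1]-X[0]),X.mean(0))
s=a.astype(int);m=((s[...,0]-s[...,2])>35).astype(np.uint8);m[:130]=0;m[230:]=0;m[:,:225]=0;m[:,340:]=0
ys,xs=np.nonzero(m);P=plane(p,np.c_[xs,ys],.04)[:,:2]*1000;print('holder',cv2.minAreaRect(P.astype(np.float32)))
# bar sides per row: brightness relative to brown
for r in (145,150,152,154,165,175,200,207,215,225,233,236,238,240): print(r,a[r,268:298,1].tolist())
E
```

```text
[[ 0.5261 -0.2112  0.094 ]
 [ 0.4501 -0.2305  0.094 ]] 0.07836296481163349 [ 0.4881 -0.2209  0.094 ]
holder ((488.6259460449219, -219.5389404296875), (81.14157104492188, 80.47769927978516), 14.781639099121094)
145 [80, 79, 79, 78, 79, 77, 79, 78, 77, 76, 80, 78, 78, 79, 80, 78, 80, 79, 80, 76, 79, 78, 78, 78, 78, 78, 78, 77, 78, 78]
150 [56, 57, 55, 60, 68, 76, 86, 99, 110, 114, 112, 111, 112, 114, 111, 109, 111, 112, 108, 97, 89, 86, 85, 85, 87, 84, 84, 85, 85, 85]
152 [46, 45, 46, 48, 59, 98, 138, 163, 178, 180, 179, 178, 178, 177, 177, 175, 174, 175, 171, 155, 123, 92, 85, 84, 85, 84, 84, 84, 83, 85]
154 [47, 44, 43, 50, 87, 138, 177, 197, 207, 210, 211, 210, 210, 210, 209, 210, 211, 211, 208, 195, 165, 118, 86, 81, 81, 83, 83, 83, 83, 83]
165 [42, 40, 45, 53, 95, 146, 181, 203, 212, 217, 218, 219, 219, 218, 219, 219, 221, 220, 214, 200, 173, 124, 86, 83, 80, 82, 81, 83, 81, 82]
175 [70, 99, 118, 127, 133, 149, 180, 202, 213, 216, 217, 218, 218, 218, 218, 218, 219, 218, 211, 199, 198, 212, 213, 199, 168, 121, 87, 81, 80, 81]
200 [42, 44, 41, 49, 79, 134, 177, 201, 212, 214, 216, 2
[... 441 characters left out ...]
 131, 130, 128, 129, 122, 116, 108, 111, 114, 115, 116, 114, 115, 115, 115, 113]
233 [116, 115, 116, 116, 113, 111, 119, 128, 131, 134, 132, 131, 131, 131, 132, 130, 130, 127, 122, 115, 110, 112, 115, 116, 113, 115, 114, 114, 116, 114]
236 [114, 116, 116, 116, 114, 114, 115, 119, 122, 125, 123, 124, 123, 123, 123, 122, 122, 119, 116, 112, 114, 116, 116, 116, 115, 114, 118, 116, 116, 115]
238 [116, 116, 116, 116, 118, 116, 114, 115, 114, 116, 114, 115, 115, 115, 113, 115, 115, 116, 113, 113, 113, 113, 114, 116, 115, 115, 115, 116, 115, 115]
240 [116, 116, 116, 116, 114, 117, 117, 115, 114, 115, 115, 115, 114, 112, 115, 113, 115, 114, 113, 113, 114, 114, 115, 115, 114, 113, 114, 114, 114, 113]
```

{"method": "step_arm", "body": {"moves": [[[1, 0, 25], [0, 0, 0], 60], [[1.5, 0, 60], [0, 0, 0], 50], [[1.5, 0, 95], [0, 0, 0], 50], [[1.5, 0, 120], [0, 0, 0], 50], [[1.5, 0, 132], [0, 0, 0], 50], [[1.5, 0, 132], [0, 0, 0], 50], [[1.5, 0, 132], [0, 0, 0], 40]]}}

```text
clock: 2.05
tcp_pos: [0.4871, -0.2207, 0.0679]
orientation: [-0.0, 0.992, 0.127, -0.001]
wrist_force: [0.6, 0.4, 0.9]
finger_gap: 0.0405
grip_force: 0.0
```

{"method": "step_arm", "body": {"grip_force": 60, "moves": [[[0, 0, 0], [0, 0, 0], 25], [[0, 0, 0], [0, 0, 0], 20], [[0, 0, 0], [0, 0, 0], 10], [[0, 0, 0], [0, 0, 0], 5], [[0, 0, 0], [0, 0, 0], 0], [[0, 0, 0], [0, 0, 0], 0], [[0, 0, 0], [0, 0, 0], 0]]}}

```text
clock: 2.63
tcp_pos: [0.4884, -0.2199, 0.0684]
orientation: [0.0, 0.992, 0.128, 0.0]
wrist_force: [-0.1, 0.5, 0.5]
finger_gap: -0.0001
grip_force: 0.0
```

The gripper closed fully on nothing, so I'm looking again.

```bash
python3 -c "
from h import *
shot('scene','s2.png');shot('wrist','w2.png')
import cv2
a=cv2.imread('pics/s2.png')[100:300,60:260];b=cv2.imread('pics/w2.png')
cv2.imwrite('pics/c2.png',np.hstack([cv2.resize(a,(400,400)),cv2.resize(b,(400,400))]))
goto(.488,-.22,.068,14.75)"
```

```text
t 2.7333 tcp [ 0.4883 -0.2199  0.0682] yaw 14.720742855346241 shift [-0.2805  0.0353  0.2452] rot [ 0.0001 -0.     -0.0005] F [-0.3192 -0.2927  0.9365] gap 0.00015970425433362763
```

View pics/c2.png

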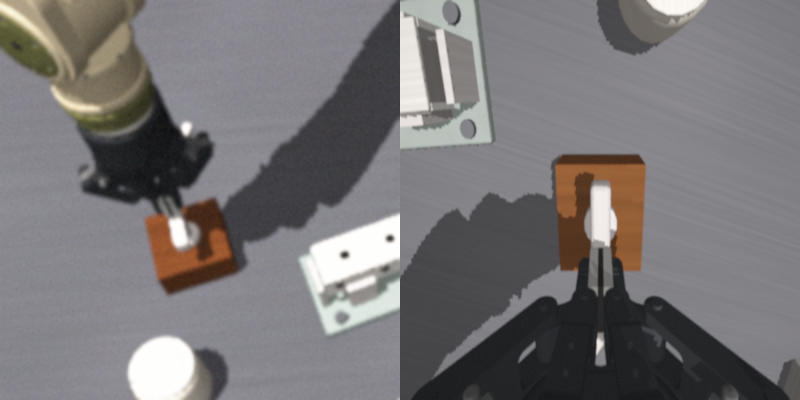

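```bash
python3 -c "
from h import *
p=imaging.camera_params('wrist');q=imaging.camera_params('scene')
u=np.array([np.cos(np.radians(14.75)),np.sin(np.radians(14.75)),0])
c=np.array([.488,-.22,.094])
for X in(c+.04*u,c,c-.04*u,[.4883,-.2199,.0682],[.4883,-.2199,.0872]):
  X=np.array(X);print(X,proj(p,X)[0],proj(q,X)[0])
a=cv2.imread('pics/w2.png')[130:420,200:360];b=cv2.imread('pics/s2.png')[180:250,110:180]
cv2.imwrite('pics/c3.png',np.hstack([cv2.resize(a,(320,580),interpolation=2),cv2.resize(b,(460,580),interpolation=2)]))
"
```

```text
[ 0.5267 -0.2098  0.094 ] [280.6544 194.2268] [150.4309 221.8083]
[ 0.488 -0.22   0.094] [280.6243 269.5542] [146.5828 205.8549]
[ 0.4493 -0.2302  0.094 ] [280.5978 333.9026] [142.893  190.5592]
[ 0.4883 -0.2199  0.0682] [280.5582 247.8613] [149.8891 212.0795]
[ 0.4883 -0.2199  0.0872] [280.5771 262.8652] [147.4987 207.6129]
```

View pics/c3.png

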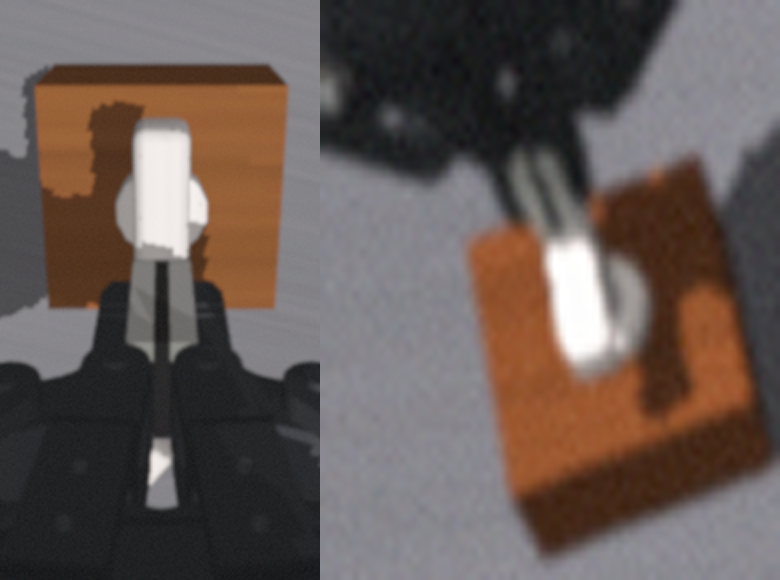

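The fingers are fully shut and appear to sit above or behind the bar. I'll open them and compare the fingertips with the bar.

{"method": "step_arm", "body": {"moves": [[[0, 0, 0], [0, 0, 0], 45], [[0, 0, 0], [0, 0, 0], 45], [[0, 0, 0], [0, 0, 0], 45], [[0, 0, 0], [0, 0, 0], 45], [[0, 0, 0], [0, 0, 0], 45]]}}

```text
clock: 3.15
tcp_pos: [0.4883, -0.22, 0.0682]
orientation: [0.0, 0.992, 0.128, 0.0]
wrist_force: [0.0, -0.4, 0.3]
finger_gap: 0.0453
grip_force: 0.0
```

```bash
python3 -c "
from h import *
shot('wrist','w4.png');shot('top','t4.png')
a=cv2.imread('pics/w4.png')[130:420,180:380];b=cv2.imread('pics/t4.png')[180:250,345:425]
cv2.imwrite('pics/c4.png',np.hstack([cv2.resize(a,(400,580),interpolation=2),cv2.resize(b,(400,350),interpolation=2)if 0 else cv2.resize(b,(400,580),interpolation=2)]))
s=st();print(s['tcp_pos'],s['joint_pos'],s['finger_gap'],s['wrist_force'])
"
```

```text
[ 0.4882 -0.22    0.0682] [-0.5732  0.3122 -0.2832  0.9753 -0.      2.3116] 0.04507231192627122 [ 0.1738 -0.0767 -0.2649]
```

View pics/c4.png

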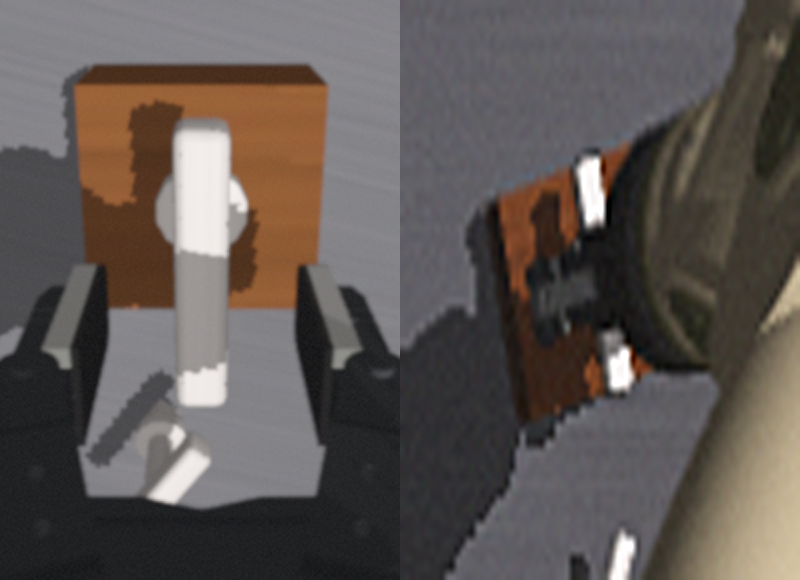

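The crops show the open fingers straddling the bar centrally. Their 45 mm gap subtends 95 px, so the tips are nearer the camera than the bar top. That puts the fingertips well above the bar. I'll descend 20 mm with force checks, then try closing.

{"method": "step_arm", "body": {"moves": [[[0, 0, 5], [0, 0, 0], 45], [[0, 0, 10], [0, 0, 0], 45], [[0, 0, 15], [0, 0, 0], 45], [[0, 0, 20], [0, 0, 0], 45], [[0, 0, 20], [0, 0, 0], 45], [[0, 0, 20], [0, 0, 0], 45]]}}

```text
clock: 3.75
tcp_pos: [0.4878, -0.2197, 0.0475]
orientation: [-0.0, 0.992, 0.128, -0.001]
wrist_force: [1.0, 0.6, 0.4]
finger_gap: 0.0449
grip_force: 0.0
```

{"method": "step_arm", "body": {"grip_force": 30, "moves": [[[0, 0, 0], [0, 0, 0], 25], [[0, 0, 0], [0, 0, 0], 15], [[0, 0, 0], [0, 0, 0], 8], [[0, 0, 0], [0, 0, 0], 4], [[0, 0, 0], [0, 0, 0], 4], [[0, 0, 0], [0, 0, 0], 4]]}}

```text
clock: 4.25
tcp_pos: [0.4885, -0.22, 0.0486]
orientation: [0.0, 0.992, 0.128, 0.0]
wrist_force: [-0.2, 0.6, 3.0]
finger_gap: 0.013
grip_force: 31.5
```

```bash
python3 -c "
from h import *
shot('wrist','w5.png')
a=cv2.imread('pics/w5.png')[130:420,180:380]
cv2.imwrite('pics/c5.png',cv2.resize(a,(400,580),interpolation=2))
goto(.488,-.22,.048,14.75)
"
```

```text
t 4.3 tcp [ 0.4885 -0.22    0.0486] yaw 14.717344241238212 shift [-0.4711 -0.1407  0.5727] rot [ 0.0004 -0.0005 -0.0006] F [-0.3585  0.6742  4.2941] gap 0.012884705716837896
```

View pics/c5.png

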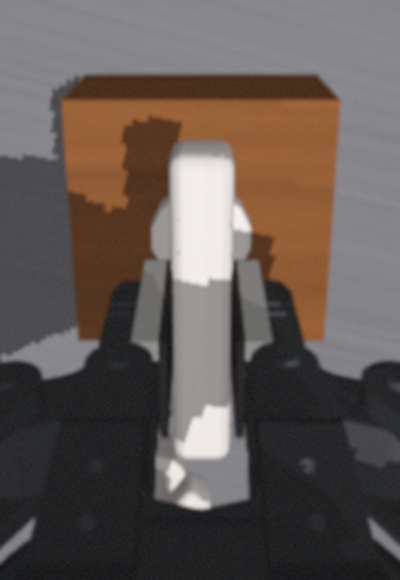

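The bar is now between the finger pads, but the gap of 13 mm and the view suggest only the tips are gripping. I'll release, go 15 mm lower and grip again.

{"method": "step_arm", "body": {"moves": [[[0, 0, 0], [0, 0, 0], 30], [[0, 0, 0], [0, 0, 0], 30], [[0, 0, 5], [0, 0, 0], 30], [[0, 0, 10], [0, 0, 0], 30], [[0, 0, 15], [0, 0, 0], 30], [[0, 0, 15], [0, 0, 0], 30], [[0, 0, 15], [0, 0, 0], 30]]}}

```text
clock: 4.88
tcp_pos: [0.4876, -0.2196, 0.0324]
orientation: [-0.0, 0.992, 0.128, -0.001]
wrist_force: [0.6, -0.6, 0.0]
finger_gap: 0.0302
grip_force: 0.0
```

{"method": "step_arm", "body": {"grip_force": 80, "moves": [[[0, 0, 0], [0, 0, 0], 20], [[0, 0, 0], [0, 0, 0], 12], [[0, 0, 0], [0, 0, 0], 4], [[0, 0, 0], [0, 0, 0], 4], [[0, 0, 0], [0, 0, 0], 4], [[0, 0, 0], [0, 0, 0], 4]]}}

```text
clock: 5.38
tcp_pos: [0.4884, -0.22, 0.0334]
orientation: [0.0, 0.992, 0.128, 0.0]
wrist_force: [0.2, 1.2, 1.8]
finger_gap: 0.0126
grip_force: 78.0
```

```bash
python3 -c "
from h import *
shot('wrist','w6.png')
goto(.488,-.22,.2,14.75)
p=imaging.camera_params('wrist')
s=st();t=s['tcp_pos'];u=np.array([.967,.2546,0]);v=np.array([.2546,-.967,0])
print([proj(p,t+.011*u+sg*.007*v+[0,0,dz])[0] for dz in(0,.02,.035,.05) for sg in(1,-1)])
a=cv2.imread('pics/w6.png')[130:420,180:380]
cv2.imwrite('pics/c6.png',cv2.resize(a,(400,580),interpolation=2))
"
```

```text
t 5.4333 tcp [ 0.4884 -0.22    0.0334] yaw 14.718354719332929 shift [  -0.3503   -0.0662 -166.578 ] rot [ 0.0004 -0.0004 -0.0006] F [-0.0469  0.8678  1.6208] gap 0.012270382882187392
[array([292.7095, 230.4601]), array([268.3787, 230.4626]), array([294.0825, 244.7411]), array([267.0616, 244.7443]), array([295.3276, 257.7055]), array([265.8672, 257.7095]), array([296.8172, 273.2329]), array([264.4383, 273.2379])]
```

View pics/c6.png

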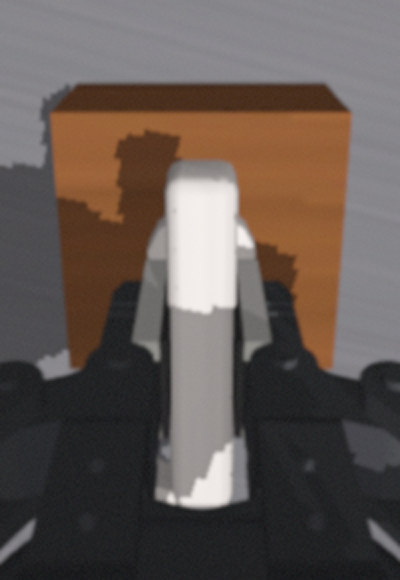

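The grip is now well centred: the gap is 12.6 mm and the tips project to a height of about 70 mm. The real fingertips therefore sit about 37 mm above the reported TCP. Lifting the key.

{"method": "step_arm", "body": {"moves": [[[0, 0, -6], [0, 0, 0], 4], [[0, 0, -20], [0, 0, 0], 4], [[0, 0, -40], [0, 0, 0], 4], [[0, 0, -65], [0, 0, 0], 4], [[0, 0, -90], [0, 0, 0], 4], [[0, 0, -110], [0, 0, 0], 4], [[0, 0, -122], [0, 0, 0], 4], [[0, 0, -122], [0, 0, 0], 4]]}}

```text
clock: 6.1
tcp_pos: [0.4898, -0.221, 0.1585]
orientation: [0.002, 0.992, 0.128, 0.002]
wrist_force: [0.6, -0.2, -0.4]
finger_gap: 0.0122
grip_force: 78.2
```

```bash
python3 -c "
from h import *
goto(.506,.0855,.155,60)
goto(.506,.0855,.155,107)
"
```

```text
t 6.1 tcp [ 0.4898 -0.221   0.1585] yaw 14.712022952695653 shift [  93.5231 -292.3558    2.5988] rot [ 0.0052 -0.0017 -0.7904] F [ 0.6399 -0.2315 -0.3863] gap 0.012233462499160427
t 6.1 tcp [ 0.4898 -0.221   0.1585] yaw 14.712022952695653 shift [  93.5231 -292.3558    2.5988] rot [ 0.006   0.0006 -1.6107] F [ 0.6399 -0.2315 -0.3863] gap 0.012233462499160427
```

{"method": "step_arm", "body": {"moves": [[[6, -18, 2], [0, 0, -0.06], 4], [[14, -46, 2], [0, 0, -0.17], 4], [[24, -76, 2], [0, 0, -0.28], 4], [[34, -106, 2], [0, 0, -0.39], 4], [[44, -136, 2], [0, 0, -0.5], 4], [[53, -166, 2], [0, 0, -0.61], 4], [[63, -196, 2], [0, 0, -0.72], 4], [[72, -226, 2], [0, 0, -0.83], 4]]}}

```text
clock: 6.77
tcp_pos: [0.4996, 0.0184, 0.152]
orientation: [-0.0, 0.855, 0.519, -0.001]
wrist_force: [0.5, 1.1, -1.5]
finger_gap: 0.0128
grip_force: 78.3
```

```bash
python3 -c "
from h import *
goto(.506,.0855,.155,107)
"
```

```text
t 6.7667 tcp [0.4996 0.0184 0.152 ] yaw 62.56575129515104 shift [ 62.4743 -25.2152  -2.9776] rot [-0.0017  0.0001 -0.7755] F [ 0.4849  1.063  -1.5193] gap 0.012776915987330733
```

{"method": "step_arm", "body": {"moves": [[[18, -7, -2], [0, 0, -0.11], 4], [[34, -13, -3], [0, 0, -0.22], 4], [[48, -19, -3], [0, 0, -0.33], 4], [[57, -23, -3], [0, 0, -0.44], 4], [[62, -25, -3], [0, 0, -0.55], 4], [[62, -25, -3], [0, 0, -0.66], 4], [[62, -25, -3], [0, 0, -0.75], 4], [[62, -25, -3], [0, 0, -0.775], 4]]}}

```text
clock: 7.43
tcp_pos: [0.5063, 0.0837, 0.1548]
orientation: [-0.001, 0.595, 0.804, -0.001]
wrist_force: [-0.1, -0.5, -1.7]
finger_gap: 0.0129
grip_force: 78.3
```

{"method": "step_arm", "body": {"moves": [[[0, 0, 0], [0, 0, 0], 4], [[0, 0, 0], [0, 0, 0], 4]]}}

```text
clock: 7.6
tcp_pos: [0.5065, 0.0834, 0.1552]
orientation: [-0.001, 0.598, 0.802, -0.001]
wrist_force: [-2.0, 0.0, -1.4]
finger_gap: 0.0126
grip_force: 78.3
```

```bash
python3 -c "
from h import *
shot('wrist','w7.png')
goto(.506,.0855,.155,107)
p=imaging.camera_params('wrist');print(proj(p,[.483,.162,.098]),proj(p,[.523,.032,.074]))
"
```

```text
t 7.65 tcp [0.5067 0.0834 0.1555] yaw 106.61232198754453 shift [ 2.2435 -0.0516  0.4534] rot [-0.0012 -0.0002 -0.0068] F [ 0.5135  0.2349 -2.0101] gap 0.012621131984405206
[[279.3673 100.1349]] [[280.8887 264.7033]]
```

View pics/w7.png

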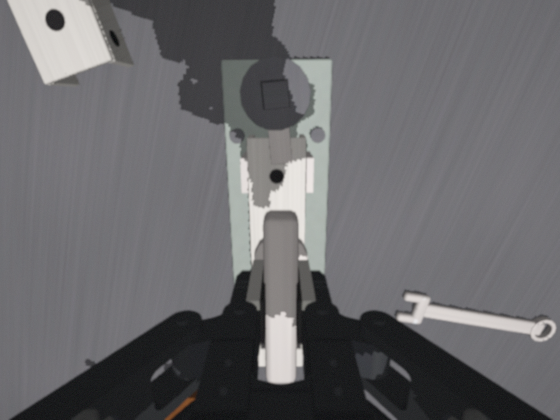

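The wrist view shows the knob at (276,95) with the recess square at its centre. The latch bar runs down to about (280,150), over the bracket end. Next I'll measure the recess numerically.

```bash
python3 - <<'E'
from h import *
fs=[shot('wrist') for _ in range(4)];p=fs[-1][1]
g=np.mean([f[0].astype(float).mean(2) for f in fs],0)
c=g[70:120:3,246:308:2].astype(int)
for r in c: print(' '.join('%3d'%v for v in r))
np.save('g7.npy',g)
print(st()['tcp_pos'])
E
```

```text
93  70  66  67  66  67  65  66  67  66  66  65  65  67  67  65  66  66  81 116 121 119 119 121 120 119 121 124 153 178 180
 70  64  66  66  66  66  66  65  66  65  65  65  66  66  65  66  66  69  93 119 121 120 120 120 120 119 121 123 124 151 178
 65  66  66  66  66  64  65  66  65  65  66  67  66  67  66  67  68  67  67  95 120 120 120 121 120 120 121 122 123 123 150
 65  66  65  66  65  66  65  63  63  63  61  59  58  56  53  54  50  50  49  58  74 113 121 121 121 121 120 123 122 122 128
 67  65  66  66  65  66  63  48  48  52  53  56  58  59  60  61  63  63  63  65  66 110 120 121 122 121 121 123 122 122 122
 64  65  65  66  66  65  65  50  59  65  65  65  65  65  66  65  66  65  66  65  65 106 123 123 122 121 122 122 122 122 122
 66  66  65  66  66  66  66  54  57  66  66  67  67  66  66  66  66  67  67  66  65  96 122 121 122 120 122 123 123 124 123
 65  65  65  65  66  66  66  57  54  66  66  66  65  65  65  65  66  66  65  66  63  62  99 122 121 122 121 123 124 123 123
 66  66  65  66  65  66  66  59  51  65  65  66  66  65  65  65  66  66  66  66  65  58  80 104 122 122 120 1
[... 329 characters left out ...]
7  66  66  66  65  60  62  70 111 122 122 123 124 124 124
 65  65  65  64  65  67  65  66  52  59  66  66  66  66  66  65  65  65  65  64  63  58  63  65  70 109 122 124 125 124 120
 65  65  64  64  65  66  66  65  61  58  62  63  64  63  63  64  64  66  67  66  65  65  65  66  81 119 123 124 125 122 108
 66  65  65  64  65  66  65  64  65  65  65  67  67  66  66  65  66  67  67  66  63  65  65  66  73  88 107 117 124 111 104
 88  67  65  64  64  66  65  65  66  66  66  64  65  66  66  67  66  66  67  66  64  64  64  65  64  64  63  65  83 102 105
105  97  74  64  65  66  65  64  66  65  66  66  65  67  67  66  66  65  67  65  65  63  64  65  64  64  66  83 108 122 160
[0.5071 0.0833 0.156 ]
```

```bash
python3 - <<'E'
from h import *
g=cv2.resize(np.load('g7.npy').astype(np.float32)[70:120,246:308],None,fx=1,fy=1)
p=imaging.camera_params('wrist')
C=[(259,80.8),(285.7,78),(288.6,106.7),(262,109.3)]
X=plane(p,C,.098);print(X,np.linalg.norm(np.roll(X,-1,0)-X,axis=1),X.mean(0))
for a,b in((0,1),(3,2),(0,3),(1,2)):
  d=X[b]-X[a];print(np.degrees(np.arctan2(d[1],d[0])))
# fixture plate edges on z=.012 : gradient at rows
G=np.load('g7.npy')
L=[];Rr=[]
for r in range(150,262,8):
    row=np.convolve(G[r],[1,1,1,0,-1,-1,-1],'same')
    l=215+np.argmax(row[215:245]);q=315+np.argmin(row[315:340]);L.append((l,r));Rr.append((q,r))
print(L,Rr)
for s in(L,Rr):
    P=plane(p,s,.012);v=np.polyfit(P[:,1],P[:,0],1);print('edge dir',np.degrees(np.arctan2(1,v[0])),'x at y=.1',np.polyval(v,.1))
# held bar centre line: rows 225..320 edges
for r in(225,235,245,255): print(r,G[r,255:310].astype(int).tolist())
# knob outline
E
```

```text
[[0.4669 0.1699 0.098 ]
 [0.4835 0.1767 0.098 ]
 [0.4907 0.1597 0.098 ]
 [0.4738 0.1529 0.098 ]] [0.0179 0.0185 0.0182 0.0184] [0.4787 0.1648 0.098 ]
22.27326257036487
22.0291970734714
-67.99045437307676
-66.92515364839139
[(np.int64(226), 150), (np.int64(226), 158), (np.int64(227), 166), (np.int64(227), 174), (np.int64(228), 182), (np.int64(228), 190), (np.int64(229), 198), (np.int64(229), 206), (np.int64(230), 214), (np.int64(230), 222), (np.int64(231), 230), (np.int64(231), 238), (np.int64(231), 246), (np.int64(232), 254)] [(np.int64(328), 150), (np.int64(327), 158), (np.int64(327), 166), (np.int64(327), 174), (np.int64(327), 182), (np.int64(326), 190), (np.int64(326), 198), (np.int64(326), 206), (np.int64(325), 214), (np.int64(325), 222), (np.int64(325), 230), (np.int64(325), 238), (np.int64(324), 246), (np.int64(324), 254)]
edge dir 107.09888752330563 x at y=.1 0.44775952412332204
edge dir 107.17770886310188 x at y=.1 0.5506462552723944
225 [223, 223, 223, 224, 226, 226, 221, 198, 149, 115, 118, 124, 127, 130, 131, 132, 133, 133, 132, 132, 133, 132, 133, 132, 132, 132, 130, 129,
[... 275 characters left out ...]
 133, 131, 131, 131, 131, 131, 130, 131, 131, 130, 129, 125, 123, 120, 116, 122, 169, 212, 224, 226, 225, 212, 187, 175, 176, 176, 176, 176]
245 [216, 199, 160, 118, 114, 125, 129, 123, 112, 112, 118, 123, 126, 129, 132, 133, 134, 134, 134, 134, 134, 134, 134, 134, 134, 134, 133, 133, 132, 131, 129, 130, 130, 131, 130, 131, 130, 128, 125, 122, 121, 117, 111, 115, 128, 130, 124, 112, 113, 140, 164, 174, 175, 176, 175]
255 [133, 130, 131, 131, 133, 133, 132, 125, 112, 109, 117, 121, 125, 128, 130, 133, 134, 133, 134, 133, 133, 134, 134, 134, 133, 134, 133, 132, 132, 130, 130, 129, 130, 130, 131, 131, 130, 127, 125, 123, 120, 116, 116, 143, 178, 194, 187, 170, 160, 155, 146, 139, 149, 166, 173]
```

The recess is at (0.4787, 0.1648), yaw 22.3°, so the latch is near 0.09 rad. Its measured side is 18.2 mm and it sits on the fixture's centre line, so the position checks out. I'll move the key above it with the key's x at 112.3°, so the bar ends up across the fixture and clear of the bracket's lift.

```bash
python3 -c "
from h import *
goto(.4787,.1648,.135,112.3)
"
```

```text
t 7.85 tcp [0.5071 0.0833 0.156 ] yaw 106.64292633467953 shift [86.1882 -3.8872 21.0019] rot [-0.0003  0.     -0.0987] F [ 0.0883  0.2628 -1.2365] gap 0.012296262149295686
```

{"method": "step_arm", "body": {"moves": [[[16, -1, 4], [0, 0, -0.03], 4], [[36, -2, 8], [0, 0, -0.06], 4], [[58, -3, 12], [0, 0, -0.098], 4], [[76, -3.5, 16], [0, 0, -0.098], 4], [[86, -4, 21], [0, 0, -0.098], 4], [[86, -4, 21], [0, 0, -0.098], 4], [[86, -4, 21], [0, 0, -0.098], 4], [[86, -4, 21], [0, 0, -0.098], 4]]}}

```text
clock: 8.52
tcp_pos: [0.4792, 0.1641, 0.1353]
orientation: [0.0, 0.557, 0.83, -0.0]
wrist_force: [-0.4, -0.4, -1.8]
finger_gap: 0.0128
grip_force: 78.3
```

```bash
python3 -c "
from h import *
goto(.4787,.1648,.0914,112.3)
"
```

```text
t 8.5167 tcp [0.4792 0.1641 0.1353] yaw 112.25886690623963 shift [ 0.8805 -0.1732 43.9226] rot [ 0.0003  0.0007 -0.0007] F [-0.4086 -0.4121 -1.8202] gap 0.012766668232198701
```

{"method": "step_arm", "body": {"moves": [[[0.8, 0, 5], [0, 0, 0], 4], [[0.8, 0, 11], [0, 0, 0], 4], [[0.8, 0, 16], [0, 0, 0], 4], [[0.8, 0, 20], [0, 0, 0], 4], [[0.8, 0, 23], [0, 0, 0], 4], [[0.8, 0, 25], [0, 0, 0], 4], [[0.8, 0, 27], [0, 0, 0], 4], [[0.8, 0, 27], [0, 0, 0], 4]]}}

```text
clock: 9.18
tcp_pos: [0.4782, 0.1653, 0.1078]
orientation: [-0.0, 0.557, 0.83, -0.0]
wrist_force: [-0.2, -1.1, -2.2]
finger_gap: 0.0126
grip_force: 78.3
```

{"method": "step_arm", "body": {"moves": [[[0, 0, 2], [0, 0, 0], 4], [[0, 0, 4], [0, 0, 0], 4], [[0, 0, 4], [0, 0, 0], 4]]}}

```text
clock: 9.43
tcp_pos: [0.4782, 0.1654, 0.1039]
orientation: [-0.0, 0.557, 0.83, -0.0]
wrist_force: [-0.3, -0.3, -1.8]
finger_gap: 0.0126
grip_force: 78.3
```

```bash
python3 -c "
from h import *
goto(.4787,.1648,.0914,112.3);print(st()['ft_torque'])
"
```

```text
t 9.4333 tcp [0.4782 0.1654 0.1039] yaw 112.29303212116054 shift [-0.7313  0.2066 12.478 ] rot [-0.0003  0.0001 -0.0001] F [-0.3282 -0.2939 -1.7533] gap 0.012622521100131392
[-0.023   0.0972 -0.0279]
```

{"method": "step_arm", "body": {"moves": [[[-0.5, 0, 2], [0, 0, 0], 4], [[-0.5, 0, 4], [0, 0, 0], 4], [[-0.5, 0, 6], [0, 0, 0], 4], [[-0.5, 0, 8], [0, 0, 0], 4], [[-0.5, 0, 8], [0, 0, 0], 4]]}}

```text
clock: 9.85
tcp_pos: [0.4782, 0.1649, 0.0956]
orientation: [-0.0, 0.557, 0.83, -0.0]
wrist_force: [-0.8, 0.4, -1.4]
finger_gap: 0.0123
grip_force: 78.3
```

{"method": "step_arm", "body": {"moves": [[[0, 0, 1.5], [0, 0, 0], 4], [[0, 0, 3], [0, 0, 0], 4], [[0, 0, 4], [0, 0, 0], 4], [[0, 0, 4], [0, 0, 0], 4]]}}

```text
clock: 10.18
tcp_pos: [0.4785, 0.1649, 0.0919]
orientation: [-0.0, 0.557, 0.83, -0.0]
wrist_force: [0.4, 0.6, -2.1]
finger_gap: 0.0127
grip_force: 78.3
```

Nearly seated with no resistance. I'll press down until contact.

{"method": "step_arm", "body": {"moves": [[[0, 0, 1], [0, 0, 0], 4], [[0, 0, 2], [0, 0, 0], 4], [[0, 0, 2], [0, 0, 0], 4]]}}

```text
clock: 10.43
tcp_pos: [0.4787, 0.165, 0.0914]
orientation: [0.0, 0.557, 0.83, 0.0]
wrist_force: [-3.3, 0.0, 6.9]
finger_gap: 0.0125
grip_force: 79.5
```

{"method": "step_arm", "body": {"moves": [[[0, 0, 0.7], [0, 0, 0], 4], [[0, 0, 1.5], [0, 0, 0], 4], [[0, 0, 1.5], [0, 0, 0], 4]]}}

```text
clock: 10.68
tcp_pos: [0.4789, 0.1651, 0.0913]
orientation: [0.001, 0.557, 0.83, 0.001]
wrist_force: [-6.3, -0.6, 16.0]
finger_gap: 0.0128
grip_force: 81.0
```

Seated: force is 16 N at z = 0.0913, against a predicted 0.0914. I'll ease the push and turn anticlockwise.

{"method": "step_arm", "body": {"moves": [[[0, 0, -1.5], [0, 0, -0.05], 4], [[0, 0, -1.5], [0, 0, -0.13], 4], [[0, 0, -1.5], [0, 0, -0.22], 4], [[0, 0, -1.5], [0, 0, -0.31], 4], [[0, 0, -1.5], [0, 0, -0.4], 4], [[0, 0, -1.5], [0, 0, -0.5], 4], [[0, 0, -1.5], [0, 0, -0.6], 4], [[0, 0, -1.5], [0, 0, -0.7], 4]]}}

```text
clock: 11.35
tcp_pos: [0.4781, 0.1652, 0.0914]
orientation: [-0.0, 0.236, 0.972, 0.0]
wrist_force: [-4.4, -0.1, 8.7]
finger_gap: 0.0127
grip_force: 79.8
```

```bash
python3 -c "
from h import *
goto(.4787,.1649,.0905,193);print(st()['ft_torque'])
"
```

```text
t 11.35 tcp [0.4781 0.1652 0.0914] yaw 152.68530008990598 shift [-0.7147  0.0015  0.8875] rot [ 0.0005 -0.0001 -0.7036] F [-4.4063 -0.1217  8.7077] gap 0.012667464251563667
[ 0.1765  1.0882 -0.0516]
```

{"method": "step_arm", "body": {"moves": [[[-0.5, 0, 0], [0, 0, -0.1], 4], [[-0.5, 0, 0], [0, 0, -0.2], 4], [[-0.5, 0, 0], [0, 0, -0.3], 4], [[-0.5, 0, 0], [0, 0, -0.4], 4], [[-0.5, 0, 0], [0, 0, -0.5], 4], [[-0.5, 0, 0], [0, 0, -0.6], 4], [[-0.5, 0, 0], [0, 0, -0.7], 4], [[-0.5, 0, 0], [0, 0, -0.7], 4]]}}

```text
clock: 12.02
tcp_pos: [0.4778, 0.1645, 0.0914]
orientation: [-0.001, -0.111, 0.994, -0.0]
wrist_force: [-6.0, -1.4, 10.2]
finger_gap: 0.0126
grip_force: 80.1
```

```bash
python3 -c "
from h import *
goto(.4787,.1649,.0905,193);s=st();print(s['ft_torque'],s['joint_pos'])
"
```

```text
t 12.0167 tcp [0.4778 0.1645 0.0914] yaw -167.25028095216823 shift [-0.9535  0.1525  0.8678] rot [-0.0001 -0.0012 -0.0044] F [-6.037  -1.3765 10.1552] gap 0.012559244377535516
[-0.1588  1.432  -0.0204] [ 0.1728  0.2399 -0.3208  1.0113 -0.0002 -0.0497]
```

{"method": "step_arm", "body": {"moves": [[[0, 0, 0], [0, 0, -0.05], 4], [[0, 0, 0], [0, 0, -0.1], 4], [[0, 0, 0], [0, 0, -0.1], 4]]}}

```text
clock: 12.27
tcp_pos: [0.4779, 0.1645, 0.0914]
orientation: [-0.001, -0.159, 0.987, -0.0]
wrist_force: [-6.1, -1.5, 11.1]
finger_gap: 0.0125
grip_force: 80.1
```

```bash
python3 -c "
from h import *
goto(.4787,.1649,.0905,199);s=st();print(s['ft_torque'])
"
```

```text
t 12.2667 tcp [0.4779 0.1645 0.0914] yaw -161.649054229441 shift [-0.916   0.1655  0.8945] rot [-0.0002 -0.0011 -0.0113] F [-6.062  -1.4764 11.1123] gap 0.01253382795066918
[-0.2341  1.5067  0.0249]
```

{"method": "step_arm", "body": {"moves": [[[0, 0, -0.7], [0, 0, 0], 4], [[0, 0, -0.7], [0, 0, 0], 20], [[0, 0, -0.7], [0, 0, 0], 45], [[0, 0, -0.7], [0, 0, 0], 45], [[0, 0, -10], [0, 0, 0], 45], [[0, 0, -25], [0, 0, 0], 45], [[0, 0, -45], [0, 0, 0], 45], [[0, 0, -70], [0, 0, 0], 45]]}}

```text
clock: 12.93
tcp_pos: [0.4783, 0.1645, 0.1603]
orientation: [-0.001, -0.158, 0.987, -0.0]
wrist_force: [1.2, -0.4, 1.0]
finger_gap: 0.0453
grip_force: 0.0
```

```bash
python3 -c "
from h import *
goto(.5429,-.0455,.17,107.1)
"
```

```text
t 12.9333 tcp [0.4783 0.1645 0.1603] yaw -161.77346949594408 shift [   4.351  -219.6909   -9.6784] rot [-0.0016 -0.0018  1.5905] F [ 1.2387 -0.3727  0.9642] gap 0.045255977672197675
```

{"method": "step_arm", "body": {"moves": [[[0, 0, -10], [0, 0, 0.05], 60], [[1, -15, -10], [0, 0, 0.16], 85], [[2, -30, -10], [0, 0, 0.28], 85], [[2, -45, -10], [0, 0, 0.4], 85], [[3, -60, -10], [0, 0, 0.52], 85], [[3, -75, -10], [0, 0, 0.64], 85], [[3, -90, -10], [0, 0, 0.76], 85], [[3, -105, -10], [0, 0, 0.88], 85]]}}

```text
clock: 13.6
tcp_pos: [0.5096, 0.0633, 0.1709]
orientation: [0.001, 0.28, 0.96, 0.0]
wrist_force: [0.3, 0.1, -0.2]
finger_gap: 0.085
grip_force: 0.0
```

```bash
python3 -c "
from h import *
goto(.511,.060,.17,107.1)
"
```

```text
t 13.6 tcp [0.5096 0.0633 0.1709] yaw 147.46893434787904 shift [-2.9068 -2.0212  0.9447] rot [0.0007 0.0008 0.7046] F [ 0.3432  0.0773 -0.2346] gap 0.08498962468334989
```

{"method": "step_arm", "body": {"moves": [[[-1, -1, 0], [0, 0, 0.1], 85], [[-3, -2, 0], [0, 0, 0.22], 85], [[-3, -2, 0], [0, 0, 0.34], 85], [[-3, -2, 0], [0, 0, 0.46], 85], [[-3, -2, 0], [0, 0, 0.58], 85], [[-3, -2, 0], [0, 0, 0.7], 85], [[-3, -2, 0], [0, 0, 0.705], 85], [[-3, -2, 0], [0, 0, 0.705], 85]]}}

```text
clock: 14.27
tcp_pos: [0.5109, 0.0607, 0.1707]
orientation: [0.0, 0.591, 0.807, 0.0]
wrist_force: [0.4, -0.3, -0.4]
finger_gap: 0.0849
grip_force: 0.0
```

```bash
python3 -c "
from h import *
a,p=shot('wrist','w8.png')
goto(.520,.031,.17,107.1)
f=np.array([-.294,.956,0]);e=np.array([.956,.294,0]);k=np.array([.4787,.1648,.152]);o=np.array([.52,.031,0])
pts=[k,k+.04*e,k-.04*e]+[o+[0,0,.074]+a*.11*f+b*.023*e for a in(1,) for b in(-1,1)]+[o+[0,0,.074]]
for x in pts: print(x,proj(p,x)[0])
"
```

```text
t 14.3167 tcp [0.5108 0.0607 0.1706] yaw 107.60063427340967 shift [-31.1326  -0.2034   0.6099] rot [0.0006 0.0003 0.0087] F [-0.0468  0.0175 -0.6762] gap 0.08487544172280695
[0.4787 0.1648 0.152 ] [280.7996  47.8802]
[0.5169 0.1766 0.152 ] [354.6307  48.9583]
[0.4405 0.153  0.152 ] [206.8791  47.4735]
[0.4657 0.1294 0.074 ] [251.4242 104.3059]
[0.5096 0.1429 0.074 ] [309.5799 104.8654]
[0.52  0.031 0.074] [279.3621 233.6974]
```

View pics/w8.png

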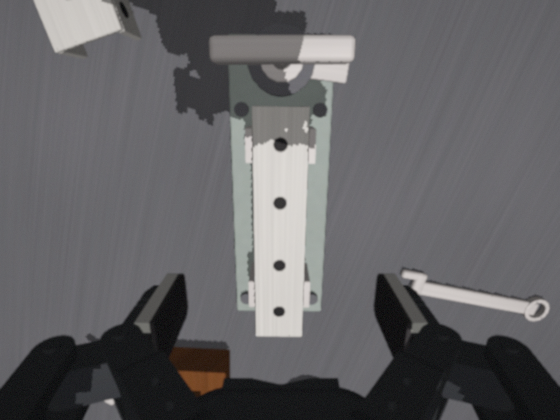

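The key stands in the knob with its bar at (282,48), lying across the fixture. The latch bar has swung off to the right at (330,72). The bracket is free, with its ends at rows 106 and 337.

```bash
python3 -c "
from h import *
p=imaging.camera_params('wrist')
X=plane(p,[(281,106),(279,337)],.074);print(X,np.linalg.norm(X[1]-X[0]),X.mean(0))
goto(*X.mean(0)[:2],.007,107.1)
"
```

```text
[[ 0.4883  0.1352  0.074 ]
 [ 0.5534 -0.0758  0.074 ]] 0.2208462150527628 [0.5208 0.0297 0.074 ]
t 14.3167 tcp [0.5108 0.0607 0.1706] yaw 107.60063427340967 shift [-32.5343   0.0996 163.6106] rot [0.0006 0.0003 0.0087] F [-0.0468  0.0175 -0.6762] gap 0.08487544172280695
```

{"method": "step_arm", "body": {"moves": [[[-12, 0, 12], [0, 0, 0.008], 85], [[-26, 0, 40], [0, 0, 0.008], 85], [[-32, 0, 72], [0, 0, 0.008], 85], [[-32, 0, 102], [0, 0, 0.008], 85], [[-32, 0, 126], [0, 0, 0.008], 85], [[-32, 0, 142], [0, 0, 0.008], 85], [[-32, 0, 148], [0, 0, 0.008], 85], [[-32, 0, 148], [0, 0, 0.008], 85]]}}

```text
clock: 14.98
tcp_pos: [0.5188, 0.0303, 0.0208]
orientation: [-0.001, 0.594, 0.804, -0.001]
wrist_force: [-0.6, 0.2, 0.6]
finger_gap: 0.0853
grip_force: 0.0
```

{"method": "step_arm", "body": {"moves": [[[0, 0, 4], [0, 0, 0], 75], [[0, 0, 8], [0, 0, 0], 75], [[0, 0, 12], [0, 0, 0], 75], [[0, 0, 15], [0, 0, 0], 75], [[0, 0, 15], [0, 0, 0], 75], [[0, 0, 15], [0, 0, 0], 75]]}}

```text
clock: 15.48
tcp_pos: [0.5201, 0.0302, 0.0073]
orientation: [0.0, 0.595, 0.804, 0.0]
wrist_force: [1.1, -0.6, 0.6]
finger_gap: 0.0752
grip_force: 0.0
```

```bash
python3 -c "
from h import *
goto(.5205,.03,.007,107.1)
"
```

```text
t 15.4833 tcp [0.5201 0.0302 0.0073] yaw 106.96784659307127 shift [-0.3361  0.3015  0.2984] rot [ 0.0001  0.0001 -0.0023] F [ 1.0604 -0.5703  0.6357] gap 0.0752218714864339
```

{"method": "step_arm", "body": {"grip_force": 60, "moves": [[[0, 0, 0], [0, 0, 0], 60], [[0, 0, 0], [0, 0, 0], 50], [[0, 0, 0], [0, 0, 0], 44], [[0, 0, 0], [0, 0, 0], 36], [[0, 0, 0], [0, 0, 0], 36], [[0, 0, 0], [0, 0, 0], 36]]}}

```text
clock: 15.98
tcp_pos: [0.5204, 0.0302, 0.0076]
orientation: [0.0, 0.595, 0.804, 0.0]
wrist_force: [-1.0, -0.1, 4.8]
finger_gap: 0.0449
grip_force: 61.8
```

```bash
python3 -c "
from h import *
goto(.5205,.03,.007,107.1)
a,p=shot('wrist');t=st()['tcp_pos'];
G=a.astype(float).mean(2);print([int(v) for v in G[200:300:4,250]],[int(v) for v in G[200:300:4,245]])
x=np.array([-.294,.956,0])
for dz in(.03,.037,.045,.05): print(dz,proj(p,t+.011*x+[0,0,dz])[0])
"
```

```text
t 15.9833 tcp [0.5204 0.0302 0.0076] yaw 106.95924930489596 shift [-0.2034  0.0938  0.6348] rot [ 0.0006  0.0004 -0.0025] F [-1.0329 -0.0779  4.8463] gap 0.04486611796794128
[137, 138, 137, 137, 136, 137, 136, 138, 137, 136, 135, 136, 137, 135, 137, 136, 137, 135, 136, 137, 136, 137, 136, 136, 136] [139, 139, 139, 138, 139, 140, 138, 140, 139, 140, 139, 140, 140, 140, 140, 139, 138, 138, 140, 139, 141, 139, 138, 139, 138]
0.03 [278.9574 252.1643]
0.037 [278.8946 258.6158]
0.045 [278.816  266.6957]
0.05 [278.7627 272.1783]
```

Gripped at 44.9 mm. I'll raise the grip force, lift gently and check the load.

{"method": "step_arm", "body": {"grip_force": 90, "moves": [[[0, 0, 0], [0, 0, 0], 36], [[0, 0, 0], [0, 0, 0], 36], [[0, 0, -2], [0, 0, 0], 36], [[0, 0, -5], [0, 0, 0], 36], [[0, 0, -9], [0, 0, 0], 36], [[0, 0, -14], [0, 0, 0], 36], [[0, 0, -20], [0, 0, 0], 36], [[0, 0, -20], [0, 0, 0], 36]]}}

```text
clock: 16.7
tcp_pos: [0.521, 0.0302, 0.0285]
orientation: [0.001, 0.595, 0.804, 0.0]
wrist_force: [0.4, 0.1, -2.4]
finger_gap: 0.045
grip_force: 92.0
```

```bash
python3 -c "
from h import *
goto(.5204,.0302,.1076,106.96);print(st()['ft_torque'])
"
```

```text
t 16.7 tcp [0.521  0.0302 0.0285] yaw 106.96432971326145 shift [  0.1396  -0.4008 -79.1386] rot [0.0017 0.0008 0.0001] F [ 0.4406  0.1048 -2.4355] gap 0.04496858775339563
[-0.0145 -0.055  -0.0061]
```

{"method": "step_arm", "body": {"moves": [[[0, 0, -4], [0, 0, 0], 36], [[0, 0, -14], [0, 0, 0], 36], [[0, 0, -28], [0, 0, 0], 36], [[0, 0, -44], [0, 0, 0], 36], [[0, 0, -58], [0, 0, 0], 36], [[0, 0, -70], [0, 0, 0], 36], [[0, 0, -77], [0, 0, 0], 36], [[0, 0, -80], [0, 0, 0], 36]]}}

```text
clock: 17.37
tcp_pos: [0.521, 0.0301, 0.1089]
orientation: [0.001, 0.595, 0.804, 0.001]
wrist_force: [0.4, -0.4, -2.7]
finger_gap: 0.0449
grip_force: 92.1
```

{"method": "step_arm", "body": {"moves": [[[0, 0, 0], [0, 0, 0], 36], [[0, 0, 0], [0, 0, 0], 36], [[0, 0, 0], [0, 0, 0], 36], [[0, 0, 0], [0, 0, 0], 36], [[0, 0, 0], [0, 0, 0], 36], [[0, 0, 0], [0, 0, 0], 36]]}}

```text
clock: 17.87
tcp_pos: [0.5197, 0.0302, 0.1067]
orientation: [-0.0, 0.595, 0.804, -0.0]
wrist_force: [0.6, -0.1, -2.8]
finger_gap: 0.0447
grip_force: 92.1
```

```bash
python3 - <<'E'
from h import *
goto(.5204,.0302,.1076,106.96);print(st()['qvel'])
# check lifted bracket: bright blob in wrist view, and key in scene view
a,p=shot('wrist','w9.png');b,q=shot('scene','s9.png')
m=(a[:300].min(2)>105).astype(np.uint8)
f=np.array([-.2925,.9563,0]);e=np.array([.9563,.2925,0]);o=np.array([.5205,.03,.174])
print('expected far end corners',[proj(p,o+.11*f+s*.023*e)[0] for s in(-1,1)])
for r in (40,60,80,100,120,140): print(r,a[r,220:340:5].mean(1).astype(int).tolist())
print('key bar scene',[proj(q,[.4787,.1648,.152]+s*.04*e)[0] for s in(-1,0,1)])
for s in(-1,-.5,0,.5,1):
    u=proj(q,[.4787,.1648,.152]+s*.036*e)[0].astype(int);print(u,b[u[1],u[0]])
E
```

```text
t 17.8667 tcp [0.5197 0.0302 0.1067] yaw 106.95986534336078 shift [-0.229   0.6095 -0.9308] rot [-0.0009 -0.0003 -0.    ] F [ 0.5855 -0.1093 -2.8407] gap 0.04474096866384673
[ 0.0014 -0.0029  0.0047  0.0015 -0.0016  0.0019]
expected far end corners [array([201.516 ,   0.5361]), array([358.3378,   0.4203])]
40 [137, 136, 134, 135, 136, 134, 136, 132, 132, 132, 132, 131, 134, 135, 136, 136, 131, 132, 130, 136, 132, 134, 134, 133]
60 [136, 137, 136, 134, 137, 134, 133, 134, 132, 133, 132, 133, 135, 137, 137, 137, 133, 133, 131, 138, 133, 134, 134, 134]
80 [136, 138, 135, 135, 139, 136, 136, 135, 132, 132, 135, 132, 137, 137, 139, 137, 134, 135, 132, 138, 133, 137, 135, 135]
100 [137, 141, 136, 136, 138, 137, 135, 135, 132, 29, 27, 29, 28, 28, 29, 28, 134, 134, 134, 139, 135, 138, 136, 137]
120 [134, 140, 136, 135, 139, 135, 137, 135, 132, 135, 48, 29, 28, 27, 40, 136, 134, 134, 135, 137, 134, 138, 135, 137]
140 [135, 139, 137, 137, 139, 136, 136, 135, 133, 135, 138, 135, 136, 139, 140, 136, 135, 134, 136, 137, 135, 138, 136, 137]
key bar scene [array([323.7581, 156.7787]), array([332.2308, 171.6336]), array([341.0753, 187.14  ])]
[324 158] [131 130 128]
[328 164] [156 153 148]
[332 171] [169 162 161]
[336 178] [254 253 253]
[340 185] [254 253 253]
```

```bash
python3 - <<'E'
from h import *
a=cv2.imread('pics/w9.png').astype(float).mean(2);p=imaging.camera_params('wrist')
for r in(15,60,105,150):
    g=np.abs(np.gradient(cv2.GaussianBlur(a,(0,0),1)[r]));l=190+np.argmax(g[190:240]);q=320+np.argmax(g[320:370])
    X=plane(p,[(l,r),(q,r)],.174);print(r,l,q,'width mm at z=.174',1000*np.linalg.norm(X[1]-X[0]),X.mean(0))
E
```

```text
15 204 355 width mm at z=.174 44.82967038360353 [0.4895 0.1315 0.174 ]
60 206 353 width mm at z=.174 45.13030118511716 [0.4931 0.1196 0.174 ]
105 209 351 width mm at z=.174 45.20128068972373 [0.4971 0.1069 0.174 ]
150 213 349 width mm at z=.174 45.01300373064693 [0.5016 0.0934 0.174 ]
```

Width is constant along its length at the expected height, so the bracket is level and about 10 cm up. Handing in.

```bash
python3 -c "
from h import *
print(env.hand_in())"
```

```text
the job is handed in; nothing more can be done
None
```

I handed the job in at about 18 s: the key stands seated in the knob, the latch bar is swung clear, and the bracket is held level and still about 10 cm above the fixture. No verdict was returned.

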